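# Fit the jig cover over its locating pin and hold it down

## Robot

A 6-joint arm with a two-finger parallel gripper is mounted at the origin on the work surface. World frame = base frame: x ahead of the robot, y to its left, z up, the work surface at z = 0. Lengths are in m, angles in rad, forces in N, time in s.
With the tool pointing down it reaches from about 0.325 to 0.9 m from the base axis. Payload 3.5 kg.
Tool frame: the origin (TCP) lies midway between the tips of the shut fingers; the grasp point (between the pads) lies 19 mm behind it; y points along the fingers, x is the direction in which the jaws open and shut, and the axes are right-handed (so a half turn about y gives the same grasp; the last joint's range is limited). The gripper opens to 85 mm and grips with 20 to 120 N. Pads are 22 mm wide; open, the fingers measure 114 mm over their backs; the gripper's body (76 mm by 85 mm) begins 54 mm behind the grasp point. The pads swing forward as they close: fully open they stand 13 mm farther back than shut.
Start: joints at [1.004, 0.276, -0.026, 1.268, 0, 1.467], TCP at [0.28, 0.559, 0.231] pointing down, gripper open.
Joint ranges: [-3.12, 3.12], [-0.85, 1.88], [-1.08, 1.24], [-1.95, 2.15], [-1.57, 1.53], [-3.14, 3.14]. Speed limits (rad/s): [2.57, 2.57, 3.14, 3.14, 3.14, 3.14].

## Interface

Orientations are given as a 3x3 rotation matrix whose columns are the frame's x, y, z axes.
In Python, from cell import ctrl, effector, viewer, telemetry gives the robot as it stands. The module is installed in compiled form; this text tells all that it offers. Calls block until the motion is done:
- ctrl.reach(position, orientation): joint-space move of the TCP to a pose.
- ctrl.movel(position, rot=None, feed=0.15): straight line of the TCP; rot=None keeps the orientation; feed is the mean speed in m/s.
- ctrl.goto_joints(angles): joint-space move.
- effector.gripper_open() and effector.grab(strength=None): open the fingers fully, or close them until they stop; strength is the grip in N (None keeps the last).
- ctrl.sleep(seconds).
- ctrl.ik(position, orientation): joint angles nearest the present ones, or None.
- viewer.snapshot(name): name is "scene" or "top" or "wrist"; returns a dict with "pixels" (384x512x3 uint8, red, green, blue), "camera_matrix" (3x3 intrinsics, pixels), "R" (3x3) and "t" (3): a world point X has camera coordinates R X + t; the wrist camera has in their place "tool_from_camera" (4x4, takes a point from camera to tool coordinates, whose origin is the TCP and whose axes are the tool frame's). Camera axes: x right, y down, z forward; pixel columns grow to the right and rows downward; lengths in m; the calibration is good to about 2 mm. A picture is of the moment at which its call begins: read the wrist's pose just before it. There is no depth.
A pose or a line that the arm cannot do raises ctrl.IKError and nothing moves.
- ctrl.finish_job(): hands the job in, once; it reports no verdict.
Readings, each from a call of its own:
- telemetry.read_time_s(): time.
- telemetry.read_joints(): joint angles.
- telemetry.read_dq(): joint speeds.
- telemetry.read_tau(): joint torques, N m.
- telemetry.read_tcp_pos(): TCP position.
- telemetry.read_ee_rot(): TCP orientation.
- telemetry.read_ft_force(): force on the tool from outside, world axes, zero at the start.
- telemetry.read_torque(): the same for the moment, N m.
- telemetry.read_opening(): opening from 0.0 (shut) to 1.0 (fully open).
Only numpy, scipy, OpenCV 4.12 (cv2) and the standard library are available. Lean on these libraries where they do the work, as an engineer would, in place of code of your own. Each camera call takes 0.05 s, during which the arm holds its last target. There are 200 camera calls.

## Task

Take the large rectangular jig cover off its hanger fork (lift it clear of the upturned ends, then draw it out), bring it over the spring nest with its long side along the nest's long side, and work it over the locating pin that it hides until it drops on. Then press it down until the sprung deck is at the bottom of its travel, and finish like that: still gripping the cover and holding it pressed down, without letting go. Leave the round blank on the other fork, the ball stand and the white frame where they are.

Things in the scene. Friction and masses are not known exactly. Their poses are not given: they have to be found in the camera images.
- cover: jig cover, about 0.32 kg: white plastic plate 70 (x) by 100 (y) by 28 mm thick, a 12 mm round stem rising 32 mm from its middle to an aluminium grip block. Origin: centre of the underside, z up. Below, at the origin, a blind round socket, 14 mm diameter, 22 mm deep. It hangs level in either of the rack's forks, axes along the rack's within 2 degrees. Fits the pin either way round (half turn).
- cover_block (a point): centre of the cover's grip block, 74 mm above the cover's origin. The block is 30 (x) by 40 (y) by 28 mm high and rests on the fork's prongs. Grip it across its 40 mm width (along the cover's y): the fingers then pass outside the prongs.
- rack: fixed grey-painted hanger rack, base 130 by 260 by 12 mm, origin at the centre of its underside. At y = -65 and +65 mm it has a steel fork, open towards the rack's -x, roughly towards the robot. Hung stems are at x = -10 mm with about 4 mm play. Each fork is carried by a post 30 mm wide at x = 54 to 66 mm, up to z = 100 mm.
- fork_left (a point): middle of the fork at the rack's y = +65 mm, on top of the prongs, z = 100 mm, where a stem hangs; the other fork is alike. Prongs 8 mm thick, 30 mm over their outsides, 16 mm gap; ends, 25 mm in front (-x) of here, turn up 8 mm. Lift the cover over 8 and under 24 mm (its plate then meets the prongs) and draw it at least 62 mm to the rack's -x to be clear.
- nest: fixed spring nest: grey base 130 (x) by 160 (y, long side) by 30 mm high, origin at the centre of its underside, z up. A pin stands at its centre. Around the pin floats a dark steel deck 92 (x) by 122 (y) mm, its top at z = 52 mm at rest, 46 mm fully pressed. The seated cover's underside lies on the deck.
- pin_tip (a point): centre of the top of the nest's steel locating pin, 66 mm above the nest's underside, 14 mm above the deck at rest. The pin has 12 mm diameter, its top 5 mm tapered to 7 mm. A cover not yet on the pin rests on this top.
- deck (a joint): how far the sprung deck is pressed down, m: 0 at rest, 0.006 fully down. The cover's weight alone does not press it; it starts to move at about 8 N and is fully down at about 14 N on the deck, the cover's weight (about 3 N) included
- blank: bystander: round white plastic blank, 46 mm diameter and 28 mm thick, on the same kind of stem and grip block, hung in the other fork; origin at the centre of its underside. Leave it hanging.
- ball_stand: bystander: dark steel stand, foot 64 mm diameter, with a white 25 mm ball on top, 91 mm high; origin at the centre of its foot
- frame_part: bystander: white lattice frame 92 by 150 by 14 mm lying flat; origin at the centre of its underside
There are look-alikes about, which are no part of the job. What is shaped like the cover but turquoise is not meant. What is shaped like the nest but turquoise is not meant.

How it is judged:
On the way, in this order (a step that is already met when the one before it is completed fails the run):
1. the cover is off the fork, carried by the fingers alone (distance of cover from where it was at the start of the episode above 0.07 m and contact force between the fingers and cover above 1 N and contact force between cover and rack below 0.05 N and height (world z) of cover above 0.03 m), for 0.1 s.
2. the cover has dropped over the pin, level and square with the nest, down to the deck (horizontal distance between cover and pin_tip below 0.003 m and angle between cover's own z axis and vertical below 0.06 rad and angle between the x axis of cover and the x axis of nest, either way round below 0.17 rad and z of cover in the frame of nest below 0.0545 m and contact force between the fingers and cover above 1 N).
At the end, for the whole second after the job is handed in: Cover on the pin (within 3 mm), level within 0.06 rad, square with the nest within 0.17 rad, underside within 2.2 mm of its lowest height, deck pressed at least 4.5 of 6 mm, bearing on the nest with over 5 N, at rest, still gripped by the fingers (horizontal distance between cover and pin_tip below 0.003 m and angle between cover's own z axis and vertical below 0.06 rad and angle between the x axis of cover and the x axis of nest, either way round below 0.17 rad and z of cover in the frame of nest below 0.0482 m and value of joint deck above 0.0045 m and contact force between the fingers and cover above 1 N and contact force between cover and nest above 5 N and linear speed of cover below 0.02 m/s); the arm keeps its last pose, push and grip.
It fails at once if the round blank, the ball stand or the white frame is moved by more than 25 mm (distance of any of blank, ball_stand, frame_part from where it was at the start of the episode above 0.025 m).
It also fails if it takes over 45 s, if anything falls off the work surface, if the arm or the gripper's body presses on something with over 40 N, if the wrist force passes 120 N, or if a joint passes its speed limit or range.

## Working session

There is one attempt and no reset: what is moved stays moved. The work goes in short steps, each a Python script; the robot and the scene stay as the last script left them, time stands still between calls to the robot, and variables do not carry over. Pictures are saved under pics/ and viewed, about 8 in all and at most 12, crops included, and the job is handed in when it is done.

```bash
mkdir -p pics; cat > h.py <<'E'
import numpy as np, cv2
from cell import ctrl, effector, viewer, telemetry
def snap(n):
    if n=="wrist":
        p=np.array(telemetry.read_tcp_pos()); R=np.array(telemetry.read_ee_rot())
    s=viewer.snapshot(n)
    if n=="wrist":
        T=np.array(s["tool_from_camera"]); Rwc=R@T[:3,:3]; c=p+R@T[:3,3]
        s["R"]=Rwc.T; s["t"]=-Rwc.T@c
    for k in("R","t","camera_matrix"): s[k]=np.array(s[k])
    return s
def save(s,f):
    cv2.imwrite("pics/"+f+".png",np.array(s["pixels"])[:,:,::-1])
    np.savez("pics/"+f+".npz",px=s["pixels"],K=s["camera_matrix"],R=s["R"],t=s["t"])
def ray(s,u,v):
    K=s["camera_matrix"] if "camera_matrix" in s else s["K"]
    d=s["R"].T@np.linalg.inv(K)@[u,v,1.]; return -s["R"].T@s["t"],d
def onz(s,u,v,z):
    c,d=ray(s,u,v); return c+d*(z-c[2])/d[2]
def proj(s,X):
    K=s["camera_matrix"] if "camera_matrix" in s else s["K"]
    q=K@(s["R"]@np.array(X)+s["t"]); return q[:2]/q[2]
E
python3 - <<'E'
from h import *
a=snap("scene");b=snap("top");w=snap("wrist")
save(a,"scene0");save(b,"top0");save(w,"wrist0")
for s in(a,b,w): print(-s["R"].T@s["t"], s["R"].T[:,2], s["camera_matrix"][0,0])
print(telemetry.read_ee_rot(),telemetry.read_time_s(),telemetry.read_ft_force())
E
```

```text
[1.14633373 0.20466595 0.99411996] [-0.53495655 -0.11074102 -0.83759054] 383.11270328834473
[0.42627328 0.09809663 1.28080395] [ 0.09735475  0.00839783 -0.99521431] 476.8511588723214
[0.21580497 0.59045006 0.37259296] [ 0.24499322 -0.12557532 -0.96135798] 277.6653095725532
[[ 4.47394665e-01 -9.29438280e-04 -8.94336150e-01]
 [ 8.94334970e-01 -1.46368143e-03  4.47395596e-01]
 [-1.72484981e-03 -9.99998497e-01  1.76385892e-04]] 0.15 [-0.21880474  1.01150375  0.53189636]
```

View pics/top0.png

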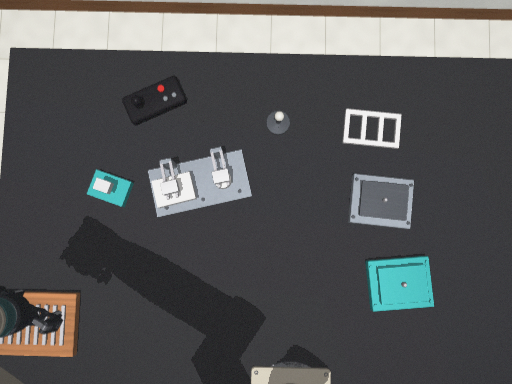

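View pics/scene0.png

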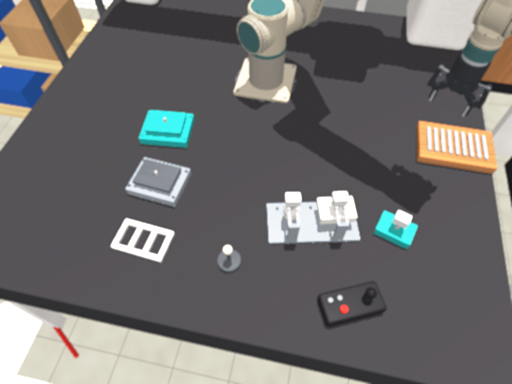

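Top view: the white cover hangs in the left fork (block near px 170,187) and the blank in the right fork (221,177). The grey nest is near (382,201) with its pin at about (386,200), and the turquoise decoys are elsewhere. The scene view agrees with this.

```bash
python3 - <<'E'
from h import *
s=np.load("pics/top0.npz"); s={k:s[k] for k in s}
im=s["px"].astype(int); h=cv2.cvtColor(s["px"],cv2.COLOR_RGB2HSV)
def m(x0,y0,x1,y1,lo,z,hi=255):
    r=np.zeros(im.shape[:2],np.uint8); g=im.sum(2)/3
    r[y0:y1,x0:x1]=((g>lo)&(g<=hi))[y0:y1,x0:x1]
    cs=max(cv2.findContours(r,cv2.RETR_EXTERNAL,cv2.CHAIN_APPROX_NONE)[0],key=cv2.contourArea)
    P=np.array([onz(s,u,v,z)[:2] for u,v in cs[:,0]],np.float32)
    q=cv2.minAreaRect(P); c=q[0]; print(c,q[1],q[2],proj(s,[*c,z])); return cs
print("rack");m(140,140,260,222,75,.012)
print("nest");m(340,165,425,235,75,.03)
for n,p,z in(("pin",(386,200),.066),("block",(170,187),.128),("blankblock",(221,177),.128)): print(n,onz(s,*p,z))
a=cv2.resize(s["px"][140:225,140:265],None,fx=6,fy=6,interpolation=cv2.INTER_CUBIC)
cv2.imwrite("pics/rackcrop.png",a[:,:,::-1])
E
```

```text
rack
(0.5878946781158447, 0.2548823058605194) (0.15160398185253143, 0.26016101241111755) 14.076377868652344 [198.40129873 179.05709376]
nest
(0.5400123000144958, -0.22943267226219177) (0.16345073282718658, 0.13331395387649536) 85.12165069580078 [380.9931729  200.63063711]
pin [ 0.53866422 -0.23276381  0.066     ]
block [0.55197147 0.30904519 0.128     ]
blankblock [0.57949567 0.18559301 0.128     ]
```

View pics/rackcrop.png

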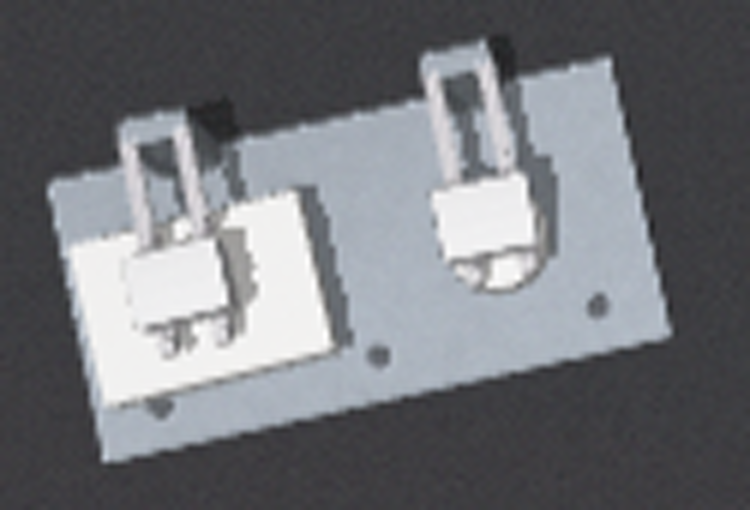

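```bash
cat >> h.py <<'E'
def tool(yaw):
    c,s=np.cos(yaw),np.sin(yaw)   # tool x along object's y, pointing down
    return np.array([[-s,0,-c],[c,0,-s],[0,-1,0]],float)
E
python3 - <<'E'
from h import *
R=tool(np.radians(13.5))
print(ctrl.ik([.552,.309,.22],R),ctrl.ik([.54,-.23,.2],tool(np.radians(-4.9))))
ctrl.reach([.552,.309,.22],R)
w=snap("wrist");save(w,"w1"); print(telemetry.read_time_s(),telemetry.read_tcp_pos(),telemetry.read_ft_force())
E
```

```text
[ 0.40818544  0.29553315 -0.02501     1.25025318  0.          0.17256599] [-0.5127688   0.22752023 -0.15678248  1.18649362  0.         -0.42724766]
1.5833 [0.55144147 0.3098288  0.2200432 ] [-0.16572414 -0.82184745 -0.09548593]
```

View pics/w1.png

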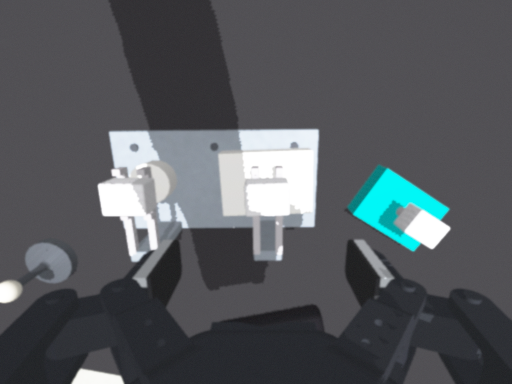

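The wrist view shows the cover's block at about px (267,196), the plate at (219–316, 148–218), and the rack's front edge along row ~130.

```bash
python3 - <<'E'
from h import *
s=np.load("pics/w1.npz"); s={k:s[k] for k in s}
g=s["px"].mean(2)
def edge(us,v0,v1,z):
    P=[]
    for u in us:
        col=np.diff(g[v0:v1,u]); v=v0+np.argmax(abs(col))+.5; P.append(onz(s,u,v,z)[:2])
    P=np.array(P); vx,vy,x,y=cv2.fitLine(P.astype(np.float32),cv2.DIST_HUBER,0,.01,.01).ravel()
    print("dir",np.degrees(np.arctan2(vy,vx)),x,y)
edge(range(120,312,4),120,142,.012)   # rack front
edge(range(230,246,2),140,160,.068); edge(range(228,308,3),143,158,.068)
c=[.552,.309]
a=np.radians(13.5); r=np.array([[np.cos(a),-np.sin(a)],[np.sin(a),np.cos(a)]])
for z in(.128,.1): print([proj(s,[*(np.array(c)+r@[sx*.015,sy*.02]),z]).round(1).tolist() for sx in(-1,1) for sy in(-1,1)])
for z in (.068,.04): print([proj(s,[*(np.array(c)+r@[sx*.035,sy*.05]),z]).round(1).tolist() for sx in(-1,1) for sy in(-1,1)])
print(s["px"][165:222:3,267].tolist()); print([int(x) for x in g[190,236:300]])
a=cv2.resize(s["px"][140:230,205:330],None,fx=6,fy=6,interpolation=cv2.INTER_CUBIC)
cv2.imwrite("pics/w1c.png",a[:,:,::-1])
E
```

```text
dir -75.94911 0.51554245 0.23161738
dir -39.879524 0.52439654 0.27560657
dir -73.819565 0.51724523 0.30642822
[[238.3, 182.1], [284.5, 182.1], [239.2, 214.7], [283.8, 214.7]]
[[240.8, 175.4], [282.3, 175.3], [241.5, 205.0], [281.7, 204.9]]
[[214.3, 150.4], [309.1, 150.4], [217.3, 213.0], [306.2, 213.0]]
[[218.3, 147.4], [305.2, 147.4], [220.9, 205.2], [302.8, 205.2]]
[[255, 255, 255], [255, 255, 255], [255, 255, 255], [255, 255, 255], [237, 237, 236], [199, 199, 201], [230, 229, 231], [255, 255, 255], [255, 255, 255], [255, 255, 255], [255, 255, 255], [255, 255, 255], [255, 255, 255], [255, 255, 255], [255, 255, 255], [255, 255, 255], [255, 255, 255], [179, 183, 190], [130, 138, 148]]
[219, 218, 217, 218, 219, 219, 217, 208, 200, 213, 241, 254, 255, 255, 255, 255, 255, 255, 255, 255, 255, 255, 255, 255, 255, 255, 255, 255, 255, 255, 255, 255, 255, 255, 255, 255, 255, 255, 255, 255, 255, 255, 255, 255, 255, 255, 255, 255, 255, 255, 255, 255, 254, 254, 255, 255, 255, 255, 255, 255, 255, 255, 255, 255]
```

View pics/w1c.png

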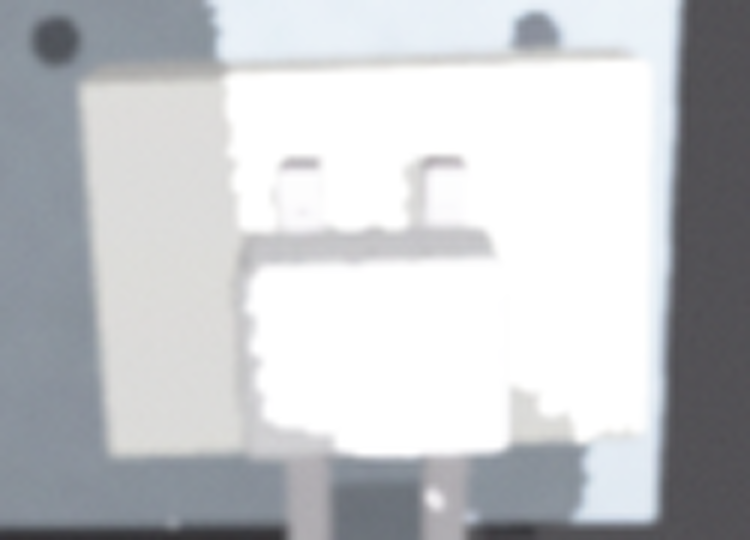

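```bash
python3 - <<'E'
from h import *
s=np.load("pics/w1.npz"); s={k:s[k] for k in s}
c=np.mean([onz(s,u,v,.128) for u,v in((246.5,184.5),(287.3,183),(246.5+1,215.5),(289.3,215))],0)
p=np.mean([onz(s,u,v,.068) for u,v in((218.3,154.3),(313.7,150))],0)
e=onz(s,313.7,150,.068)-onz(s,218.3,154.3,.068); print(np.linalg.norm(e),np.degrees(np.arctan2(e[1],e[0])),c,p)
y=np.radians(16); R=tool(y); u=np.array([np.cos(y),np.sin(y),0]); print("plate centre from front edge",p+.035*u)
g=c.copy(); g[2]=.15
print(ctrl.ik(g,R))
ctrl.movel(g,R); g[2]=.095; ctrl.movel(g,feed=.08)
print(telemetry.read_ft_force()); effector.grab(80); ctrl.sleep(.2)
print(telemetry.read_opening(),telemetry.read_ft_force(),telemetry.read_tcp_pos())
g[2]=.111; ctrl.movel(g,feed=.04); ctrl.sleep(.2)
print(telemetry.read_opening(),telemetry.read_ft_force(),telemetry.read_torque(),telemetry.read_tcp_pos(),telemetry.read_time_s())
save(snap("wrist"),"w2")
E
```

```text
0.10089506003398738 106.04812249171444 [0.55168776 0.31455868 0.128     ] [0.51870719 0.30561734 0.068     ]
plate centre from front edge [0.55235134 0.31526464 0.068     ]
[ 0.41646079  0.34452523 -0.11016935  1.11610174  0.          0.13720811]
[ 0.02498607 -0.45067128  0.70064902]
0.4568499397443489 [ 0.87876157 -1.31834571  5.39916393] [0.5523597  0.31464856 0.0958213 ]
0.4567602048647639 [-0.02220895 -0.02856653 -2.89183016] [0.01076651 0.03427166 0.01423483] [0.55138344 0.31447124 0.11062518] 4.475
```

View pics/w2.png

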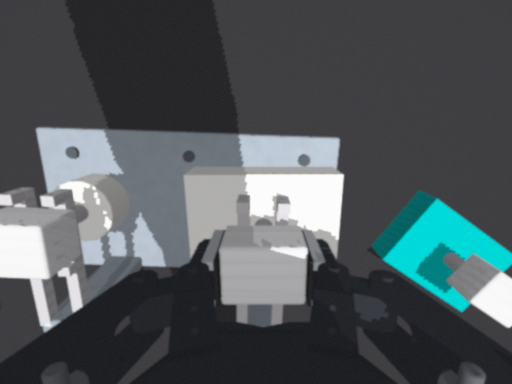

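Lifted cleanly: weight about 3 N, no side force, and the stem is free between the prongs. Next I draw it out, go beyond the nest and look at the pin from there.

```bash
python3 - <<'E'
from h import *
a=np.radians(14.05); p=np.array([.55169,.31456,.111]); q=p-.085*np.array([np.cos(a),np.sin(a),0])
ctrl.movel(q,feed=.08); print(telemetry.read_ft_force(),telemetry.read_opening())
q[2]=.26; ctrl.movel(q,feed=.2); 
R=tool(np.radians(-4.9)); ctrl.reach([.65,-.235,.26],R); ctrl.sleep(.2)
print(telemetry.read_ft_force(),telemetry.read_opening(),telemetry.read_tcp_pos(),telemetry.read_time_s())
s=snap("wrist"); save(s,"w3"); print(proj(s,[.539,-.232,.066]))
E
```

```text
[-0.34445745 -0.3630472  -4.30143164] 0.4591570787192902
[ 0.17119695  0.18062162 -3.51278215] 0.45575806760543214 [ 0.65021627 -0.2339137   0.26015912] 8.8417
[256.02439595  77.75083593]
```

View pics/w3.png

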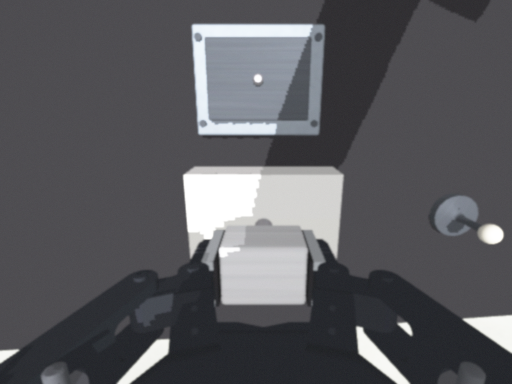

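The pin tip is bright at about (258,79), the nest's outline runs (193–325, 25–135), and the plate's front edge is near row 168. I'll measure pin, nest yaw and cover offset in this one image.

```bash
cat > meas.py <<'E'
from h import *
import sys
s=np.load("pics/w3.npz"); s={k:s[k] for k in s}
g=s["px"].mean(2)
sub=g[66:92,245:272]; m=(sub>150).astype(np.uint8)
n,l,st,ce=cv2.connectedComponentsWithStats(m); 
for i in range(1,n): print("blob",st[i],ce[i]+[245,66],onz(s,*(ce[i]+[245,66]),.066))
def edge(us,v0,v1,z,vert=False):
    P=[];Q=[]
    for u in us:
        col=abs(np.diff(g[u,v0:v1] if vert else g[v0:v1,u])); i=np.argmax(col>.6*col.max())
        k=slice(max(i-1,0),i+3); v=v0+.5+np.average(np.arange(len(col))[k],weights=col[k]); q=(v,u) if vert else (u,v)
        P.append(onz(s,*q,z)[:2]);Q.append(q)
    vx,vy,x,y=cv2.fitLine(np.float32(P),cv2.DIST_HUBER,0,.01,.01).ravel(); t=np.degrees(np.arctan2(vy,vx))
    print("edge",np.round(Q[0],1),np.round(Q[-1],1),"dir",round(t,2),"pt",x,y); return np.array([x,y]),np.array([vx,vy])
print("nest top/left/right"); 
E1=edge(range(203,316,4),15,35,.03); E2=edge(range(35,125,4),184,205,.03,True); E3=edge(range(35,110,4)[::-1],315,335,.03,True)
print("plate front(low/up edge), left,right")
edge(range(195,332,4),160,185,.205+.028); edge(range(180,225,4),178,196,.233,True); edge(range(180,225,4),330,348,.233,True)
print(np.round(g[160:182,260]),np.round(g[200,180:196]),np.round(g[200,330:348]))
print(np.round(sub[4:20,5:22]).astype(int))
E
python3 meas.py
```

```text
blob [ 0  0 11  2 15] [250.46666667  66.26666667] [ 0.52665092 -0.23707964  0.066     ]
blob [  0   0  27  17 246] [260.62601626  74.08943089] [ 0.53563998 -0.22650897  0.066     ]
blob [0 9 2 1 2] [245.5  75. ] [ 0.53514428 -0.24350815  0.066     ]
blob [22 25  1  1  1] [267.  91.] [ 0.55401582 -0.22082439  0.066     ]
nest top/left/right
edge [203.   23.7] [315.   24.1] dir 85.1 pt 0.4751346 -0.23061024
edge [191.8  35. ] [196.8 123. ] dir -4.97 pt 0.5303568 -0.30922174
edge [320.1 107. ] [324.4  35. ] dir -4.9 pt 0.5348288 -0.15040526
plate front(low/up edge), left,right
edge [195. 166.] [331. 166.] dir 85.17 pt 0.6097733 -0.23012504
edge [182.8 180. ] [186.4 224. ] dir -4.82 pt 0.6280643 -0.28203773
edge [342.9 180. ] [339.2 224. ] dir -4.81 pt 0.6370709 -0.1823535
[ 79.  81.  79.  81.  80.  93. 138. 185. 197. 192. 184. 182. 182. 188.
 218. 244. 251. 251. 245. 224. 213. 211.] [ 80.  79.  80.  83. 128. 223. 253. 255. 255. 255. 255. 255. 255. 255.
 255. 255.] [210. 210. 211. 210. 211. 211. 211. 210. 210. 210. 199. 158. 104.  81.
  80.  79.  81.  80.]
[[150 148 150 152 151 152 151 1
[... 405 characters left out ...]
152 166 207 245 254 255 255 253 242 201 165 153 152 152 150]
 [149 150 152 172 227 252 255 255 255 255 251 223 170 152 151 151 151]
 [150 151 151 175 232 253 255 255 255 255 253 228 171 151 150 151 152]
 [151 149 146 165 223 252 255 255 255 255 252 222 165 149 149 151 151]
 [150 147 140 146 191 245 254 255 255 254 245 197 151 142 148 149 149]
 [147 147 143 140 160 213 241 250 251 245 216 162 133 136 145 147 147]
 [147 145 143 134 134 154 176 196 200 183 157 133 120 129 144 147 147]
 [146 146 142 127 120 127 134 138 141 134 127 120 118 132 144 146 147]
 [147 145 141 130 122 118 117 120 122 119 115 118 130 141 146 146 146]
 [146 147 146 141 136 121 107 106 107 107 114 130 141 147 147 146 146]]
```

```bash
python3 - <<'E'
import sys,io,contextlib
with contextlib.redirect_stdout(io.StringIO()): exec(open("meas.py").read())
y=np.radians(-4.9); X=np.array([np.cos(y),np.sin(y)]); Y=np.array([-np.sin(y),np.cos(y)])
loc=lambda p:np.round([np.dot(p[:2],X),np.dot(p[:2],Y)],4)
w=np.clip(sub[8:21,6:21]-170,0,None); vv,uu=np.mgrid[8:21,6:21]; c=[245+(uu*w).sum()/w.sum(),66+(vv*w).sum()/w.sum()]
print("pin",c,loc(onz(s,*c,.064)),onz(s,*c,.064))
print("nest x",loc(E1[0])[0]+.065,"y",(loc(E2[0])[1]+loc(E3[0])[1])/2, loc(E3[0])[1]-loc(E2[0])[1])
for r,z in((166,.205),(173.7,.233)): print("plate x",loc(onz(s,262,r,z))[0]+.035)
print("plate y",loc([.6280643,-.28203773]),loc([.6370709,-.1823535]), "tcp",loc([.65022,-.23391]))
E
```

```text
pin [np.float64(257.4796973518285), np.float64(77.91357713324926)] [ 0.5568 -0.1835] [ 0.53906946 -0.2304005   0.064     ]
nest x 0.5581 y -0.1835 0.15859999999999996
plate x 0.6672
plate x 0.6671
plate y [ 0.6499 -0.2274] [ 0.6503 -0.1273] tcp [ 0.6678 -0.1775]
```

```bash
cat > down.py <<'E'
from h import *
y=np.radians(-4.9); X=np.array([np.cos(y),np.sin(y)]); Y=np.array([-np.sin(y),np.cos(y)])
def W(a,b,z): return np.array([*(a*X+b*Y),z])
def down(a,b,z0,z1,lim,step=.0015):
    z=z0
    while z>z1:
        z-=step; ctrl.movel(W(a,b,z),feed=.03); f=np.array(telemetry.read_ft_force()); print(round(z,4),f.round(1),np.round(telemetry.read_tcp_pos()[2],4))
        if abs(f[2]-f0)>lim or np.hypot(*f[:2])>12: break
    return z
E
python3 - <<'E'
import down; from down import *
R=tool(y); a,b=.558,-.1835
ctrl.movel(W(a,b,.2),R); ctrl.movel(W(a,b,.128),feed=.1); ctrl.sleep(.2)
down.f0=telemetry.read_ft_force()[2]; print(down.f0)
down.down(a,b,.126,.108,6)
print(telemetry.read_time_s(),telemetry.read_opening(),telemetry.read_tcp_pos())
E
```

```text
-2.9137825753314885Traceback (most recent call last):
  File "<stdin>", line 5, in <module>
AttributeError: 'function' object has no attribute 'down'
```

```bash
python3 - <<'E'
from down import *
import down as D
a,b=.558,-.1835
D.f0=-2.91
D.down(a,b,.126,.108,6)
print(telemetry.read_time_s(),telemetry.read_opening(),telemetry.read_tcp_pos())
E
```

```text
0.1245 [-0.3  0.2 -3.4] 0.1243
0.123 [ 0.3  0.7 -4. ] 0.1228
0.1215 [-0.6  0.1 -4.3] 0.1213
0.12 [ 0.5  0.1 -3.5] 0.1199
0.1185 [ 0.3 -0.5 -3.7] 0.1183
0.117 [ 0.4 -0.4 -3.8] 0.1169
0.1155 [ 0.9 -0.9 -4.1] 0.1153
0.114 [-0.4 -0.3 -4. ] 0.1139
0.1125 [-0.3  0.4 -3.4] 0.1123
0.111 [ 0.   0.4 -4.2] 0.1109
0.1095 [ 0.3 -0.6 -3.6] 0.1093
0.108 [ 0.3 -0.7 -3.8] 0.108
13.9583 0.4576256547690672 [ 0.54031032 -0.23052287  0.10800222]
```

It went below pin-top height without resistance, so the cover is on the pin. Pressing now.

```bash
python3 - <<'E'
from down import *
import down as D
D.f0=-3.3
z=D.down(.558,-.1835,.108,.094,26,.001)
ctrl.sleep(.5)
print(z,telemetry.read_time_s(),telemetry.read_opening(),telemetry.read_tcp_pos(),telemetry.read_ft_force(),telemetry.read_torque())
save(snap("wrist"),"w4");
E
```

```text
0.107 [-2.8  2.5  2.8] 0.1079
0.106 [-2.9  1.7  5.5] 0.1068
0.105 [-3.4  2.4  6.1] 0.1059
0.104 [-3.5  2.5  7.3] 0.1051
0.103 [-3.   2.1  8.4] 0.1042
0.102 [-5.   1.9  8.8] 0.1034
0.101 [-3.9  3.   9.7] 0.1026
0.1 [-4.3  2.9 10.7] 0.1018
0.099 [-6.5  4.  16. ] 0.1018
0.098 [-7.8  4.5 21. ] 0.1018
0.097 [-9.9  5.  25.8] 0.1017
0.09699999999999999 17.2083 0.4529813993199197 [ 0.5406542  -0.23057842  0.10175625] [-10.08135905   4.76516749  25.63047671] [1.17799825 2.12487449 0.00298167]
```

View pics/w4.png

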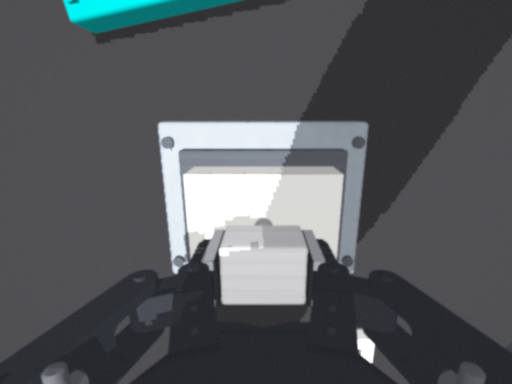

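The picture shows the plate square inside the nest, unchanged in the grip. Contact began at TCP z ≈ 0.108 and it hit a hard stop at 0.1018, which matches the 6 mm travel. I'll check level, then hand in.

```bash
python3 - <<'E'
from h import *
R=np.array(telemetry.read_ee_rot()); print("tilt",np.arccos(min(1,-R[2,1])),telemetry.read_ft_force(),telemetry.read_dq())
ctrl.finish_job()
E
```

```text
tilt 0.0017108592844881766 [-9.77025942  5.6794566  26.13444689] [-0.00108242  0.00102959 -0.00139893  0.00197743 -0.00074002 -0.00029059]
the job is handed in; nothing more can be done
```

The job is handed in with the cover seated on the nest's pin, still gripped and held pressed down. The interface gives no verdict, so what follows rests on my own readings.

I gripped the cover's block at 80 N, lifted it 16 mm and drew it 85 mm out along the fork. I measured the pin with the wrist camera and lowered the cover over it without resistance. Then I pressed until the deck stopped.

Last checks before handing in:
- **Deck travel:** contact came at a tool height of about 0.108 m and a hard stop at 0.1018 m, which matches the 6 mm travel.
- **Press force:** about 26 N net upward at the wrist, steady.
- **Level and square:** the tool tilt was 0.002 rad. The wrist picture shows the plate square with the nest and unmoved in the grip.
- **Grip:** the opening read 0.453 against about 0.457 earlier, so the block was still held.
- **Time:** about 17 s when handed in, against the 45 s limit.

- **Side force:** it grew to about 11 N under the press. I read this as the socket leaning on the pin by a fraction of a millimetre; the force was stable and I left it.
- **Pin position:** the pin's own image and the nest outline disagreed by 1.3 mm along the nest's x. I aimed between the two.
- **Bystanders:** I did not check the blank, ball stand and frame after the move, but the path kept clear of them.

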